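Lock the kettle turntable with its bolt, finding the hidden keyhole by feel

TASK

Lock the kettle's turntable: draw the red-handled bolt out of its blue dock by the shank, lay it down on the green mat and let go, then take it again by the handle. Reach the bolt into the channel under the kettle, feel along the hidden face at its end for the keyhole, push the bolt fully home in it and let go. Leave the two tea glasses standing where they are.

Things in the scene. Friction and masses are not known exactly. Their poses are not given: they have to be found in the camera images.
- bolt: Locking bolt, 0.13-0.25 kg: red handle 80 long, 22 wide, 44 tall (mm) with a round steel shank on the same axis. Origin: centre of the handle; x runs along the shank to the nose, z up. Underside 22 mm below the origin; shoulder (end of handle) at x = +40 mm; balance point about x = +15 mm, so it lies level on the handle alone. Starts with the whole handle inside the dock, shank sticking out.
- bolt_shank (a point): A point on the axis of the bolt's steel shank, 30 mm beyond the shoulder (70 mm from the bolt's origin); the bolt can be held here while in the dock. The shank is 12 mm in diameter and 135 mm long; its last 12 mm taper to a flat nose 8 mm wide.
- bolt_tip (a point): The flat end of the bolt's nose, on its axis, 175 mm from the bolt's origin.
- dock: Fixed blue holder, 90 long, 50 wide, 74 tall (mm), closed above, behind and at the sides, open at its mouth only. Origin: on the counter under the middle of the cavity; x points out of the mouth. Cavity 84 long, 34 wide, 50 tall, floor 16 mm above the counter; fingers cannot get in: draw the bolt straight out along x by its shank, 85 mm or more. Dock and mat may swap sides.
- dock_mouth (a point): Centre of the dock's mouth at the height of the bolt's axis (38 mm above the counter, 42 mm along x from the dock's origin).
- mat: Fixed green mat flat on the counter, 280 (its x) by 200 (its y) by 4 mm thick; origin under its centre, on the counter. A bolt lying on it has its axis 26 mm above the counter.
- turntable: Fixed steel plinth, 240 wide, 110 tall, carrying a brass kettle (from x = 60 mm on, up to 245 mm high). Origin: on the counter under the middle of the channel's mouth; x points into the plinth, away from the robot, y left, z up. In front of the mouth a sill, 90 long (x -90 to 0) and 120 wide, its top 42 mm above the counter, carries the handle once the bolt is in.
- channel_mouth (a point): Middle of the locking channel's mouth in the plinth's robot side, 66 mm above the counter. The channel is 84 wide (turntable y from -42 to +42 mm), its floor 42 and its roof 90 mm above the counter, 90 mm deep, open towards the robot. When the bolt is fully home its shoulder is still 11 mm outside the mouth, so only the handle can be held.
- hidden_face (a point): Middle of the flat rigid steel face that ends the channel (turntable x = 90 mm), square to x, out of sight. It has one blind keyhole: 16 wide (y), 24 tall (55 to 79 mm above the counter), 34 deep (rigid bottom at x = 124 mm), no chamfer. Its centre stands at an unknown y between -28 and +28 mm, different each time and not tracked: feel for it with the nose.
- tea_glass: Bystander: clear tea glass, 60 mm wide, 75 mm tall; origin under its centre. To be left alone.
- tea_glass2: Bystander: amber tea glass, 60 mm wide, 75 mm tall; origin under its centre. To be left alone.
Mind the look-alikes: they are no part of the job. Leave any yellow look-alike of the bolt alone.

How it is judged:
On the way:
1. The bolt is out of its dock and lies on the green mat (handle centre over the mat, level), let go and still (x of bolt in the frame of mat between -0.14 and 0.14 m and y of bolt in the frame of mat between -0.1 and 0.1 m and height (world z) of bolt below 0.034 m and angle between bolt's own x axis and vertical between 1.45 and 1.7 rad and contact force between the fingers and bolt below 0.05 N and linear speed of bolt below 0.03 m/s), for 0.15 s.
At the end, for the whole second after the job is handed in: The bolt's nose is in the keyhole, at least 26 mm past the hidden face (the hole is 34 mm deep), the bolt within 0.15 rad of the channel's direction, let go and at rest (x of bolt_tip in the frame of turntable between 0.116 and 0.128 m and y of bolt_tip in the frame of turntable between -0.04 and 0.04 m and z of bolt_tip in the frame of turntable between 0.055 and 0.079 m and angle between the x axis of bolt and the x axis of turntable, either way round below 0.15 rad and contact force between the fingers and bolt below 0.05 N and linear speed of bolt below 0.03 m/s); the robot touches nothing.
It fails at once if A tea glass was shifted by more than 30 mm or knocked over (distance of any of tea_glass, tea_glass2 from where it was at the start of the episode above 0.03 m or angle between any of tea_glass, tea_glass2's own z axis and vertical above 0.5 rad).
It also fails if it takes over 72 s, if anything falls off the work surface, if the arm or the gripper's body presses on something with over 40 N, if the wrist force passes 120 N, or if a joint passes its speed limit or range.

ROBOT

A 6-joint arm with a two-finger parallel gripper is mounted at the origin on the work surface. World frame = base frame: x ahead of the robot, y to its left, z up, the work surface at z = 0. Lengths are in m, angles in rad, forces in N, time in s.
With the tool pointing down it reaches from about 0.375 to 0.75 m from the base axis. Payload 9 kg.
Tool frame: the origin (TCP) lies midway between the tips of the shut fingers; the grasp point (between the pads) lies 19 mm behind it; z points along the fingers, y is the line along which they close (so a half turn about z gives the same grasp; the last joint's range is limited). The gripper opens to 85 mm and grips with 20 to 120 N. Pads are 22 mm wide; open, the fingers measure 114 mm over their backs; the gripper's body (76 mm by 85 mm) begins 54 mm behind the grasp point. The pads swing forward as they close: fully open they stand 13 mm farther back than shut.
Start: joints at [0.902, 0.104, 0.097, 1.564, 0, 1.353], TCP at [0.261, 0.54, 0.231] pointing down, gripper open.
Joint ranges: [-2.99, 2.99], [-0.84, 1.86], [-1.1, 1.16], [-1.84, 2.11], [-1.51, 1.56], [-3.14, 3.14]. Speed limits (rad/s): [2.22, 2.22, 2.57, 3.14, 3.14, 3.14].

INTERFACE

Orientations are given as a unit quaternion [w, x, y, z].
In Python, from cell import * gives the robot as it stands. The module is installed in compiled form; this text tells all that it offers.
- The arm moves only by the shell command python3 -m crank 'ROWS' [OPENING] [FORCE]. ROWS is text: rows parted by semicolons, each of 6 numbers parted by spaces: the shift along the tool's x, y, z in mm, then the turn, a rotation vector about the tool's x, y, z in rad. A call has 1 to 8 rows; each row shifts and turns the commanded pose from where the row before left it, along the tool's axes as they then stand; what a row does not reach is not made up. A row lasts 1/8 s, in which the tool goes at most 62.5 mm and 10.7 degrees, less where a joint would pass 70% of its speed; a pose out of reach is approached as far as the arm can. A call is refused whole if a number of a shift passes 62.5 or a number of a turn 0.188, either way. A call with a gripper value outside its range is refused whole. OPENING is the opening, from 0 (shut) to 1 (fully open), set as the call begins (- or left out, the last holds). The fingers move at their own pace and stop on an object; FORCE is the grip in N (left out, the last holds). Time passes only in rows, so rows that do not move let the fingers close. It gives the time, the measured TCP pose, the force, the opening and the grip force at its end, in the units of the state.
- observe(): the state, without advancing time (a new reading comes with each control period).
- capture(name): name is "scene" or "top"; returns a dict with "pixels" (480x640x3 uint8, red, green, blue), "K" (3x3 intrinsics, pixels), "cam_to_world" (4x4, takes a point from camera to world coordinates). Camera axes: x right, y up, looking along -z (the intrinsics and any distortion apply to the point x, -y, -z); pixel columns grow to the right and rows downward; lengths in m; the calibration is good to about 2 mm. A picture is of the moment at which its call begins. There is no depth.
- sign_off(): hands the job in; it is judged then, once.
Trained networks look in the newest picture that a camera, given by its name, has taken for a name from the list of things; names that differ only in an ending like _2 or _b are one class to them, and where a whole thing is asked for, a point or a joint stands for the part that bears it (a point fixed in the world has none). Each returns a list of dicts, best first, with "conf" (0 to 1); they miss things now and then, are a little off and sometimes report something else, mostly with a low value. They report only what shows in the picture. A call takes as long as a camera call. They do not tell look-alikes from the thing itself.
- boxes_of(camera, query): "centre" ([x, y, z] in m, in world coordinates, good to about 4 mm: the middle of the surface that is visible of it).
- masks_of(camera, query): "region" (480x640 bool, what is visible of it).
The state is a dict: "time_s": time; "qpos": joint angles; "qvel": joint speeds; "joint_efforts": joint torques, N m; "ee_pos": TCP position; "tool_rot": TCP orientation; "wrist_force": force on the tool from outside, world axes, zero at the start; "torque": the same for the moment, N m; "finger_gap": opening from 0.0 (shut) to 1.0 (fully open); "grip_force": force on a finger pad.
Only numpy, scipy, OpenCV 4.12 (cv2) and the standard library are available. Lean on these libraries where they do the work, as an engineer would, in place of code of your own. Each camera call takes 0.05 s, during which the arm holds its last target. There are 200 camera calls.

## Working session

There is one attempt and no reset: what is moved stays moved. The work goes in short steps, Python scripts to look and compute and a shell command to move; the robot and the scene stay as the last step left them, time stands still between calls to the robot, and variables do not carry over. Pictures are saved under pics/ and viewed, at most 10 in all, crops included, and the job is handed in when it is done.

```bash
mkdir -p pics; cat > h.py <<'E'
from cell import *
import numpy as np, cv2
from scipy.spatial.transform import Rotation as R
def snap(c,n):
    d=capture(c); cv2.imwrite(f'pics/{n}.png',d['pixels'][:,:,::-1]); return d
def ray(d,u,v,z):
    K=d['K'];T=np.array(d['cam_to_world']);x=np.linalg.solve(K,[u,v,1.]);r=T[:3,:3]@np.array([x[0],-x[1],-x[2]]);o=T[:3,3]
    return o+r*(z-o[2])/r[2]
def proj(d,p):
    T=np.array(d['cam_to_world']);q=T[:3,:3].T@(np.array(p)-T[:3,3]);q=np.array(d['K'])@np.array([q[0],-q[1],-q[2]]);return q[:2]/q[2]
def rot():
    w=observe()['tool_rot'];return R.from_quat([w[1],w[2],w[3],w[0]])
E
python3 - <<'E'
from h import *
for c in ('top','scene'):
    d=snap(c,c+'0'); print(c,d['K'].tolist() if hasattr(d['K'],'tolist') else d['K'],np.round(d['cam_to_world'],3).tolist())
    for q in ('bolt','bolt_shank','bolt_tip','dock','mat','turntable','channel_mouth','dock_mouth','tea_glass','tea_glass2'):
        print(q,[(np.round(b['centre'],3).tolist(),round(b['conf'],2)) for b in boxes_of(c,q)])
s=observe();print({k:np.round(v,3).tolist() for k,v in s.items()}); print(rot().as_matrix().round(3))
E
```

```text
top [[477.78053816766993, 0.0, 313.5586941181915], [0.0, 477.78053816766993, 239.24024823804464], [0.0, 0.0, 1.0]] [[-0.001, 0.995, -0.101, 0.404], [-1.0, -0.003, -0.025, -0.022], [-0.026, 0.101, 0.995, 1.124], [0.0, 0.0, 0.0, 1.0]]
bolt [([0.234, 0.248, 0.032], 0.89), ([0.54, 0.26, 0.044], 0.69), ([0.433, 0.283, 0.074], 0.61)]
bolt_shank [([0.231, 0.249, 0.035], 0.72), ([0.534, 0.262, 0.043], 0.5)]
bolt_tip [([0.234, 0.248, 0.037], 0.76), ([0.54, 0.26, 0.045], 0.68)]
dock [([0.43, 0.281, 0.074], 0.89)]
mat [([0.438, -0.324, -0.001], 0.93), ([0.536, 0.26, 0.045], 0.43)]
turntable [([0.802, 0.036, 0.114], 0.75)]
channel_mouth [([0.8, 0.035, 0.124], 0.57)]
dock_mouth [([0.428, 0.277, 0.079], 0.82)]
tea_glass [([0.362, -0.093, 0.015], 0.89), ([0.372, 0.067, 0.016], 0.8)]
tea_glass2 [([0.362, -0.093, 0.015], 0.89), ([0.372, 0.067, 0.016], 0.8)]
scene [[495.2805214734593, 0.0, 321.111213058334], [0.0, 495.2805214734593, 241.72606390583778], [0.0, 0.0, 1.0]] [[0.298, -0.785, 0.542, 0.993], [0.955, 0.244, -0.171, -0.146], [0.002, 0.569, 0.822, 0.818], [0.0, 0.0, 0.0, 1.0]]
bolt [([0.244, 0.
[... 362 characters left out ...]
ble [([0.854, 0.021, 0.212], 0.78)]
channel_mouth [([0.855, 0.022, 0.216], 0.8)]
dock_mouth [([0.44, 0.275, 0.074], 0.89)]
tea_glass [([0.376, -0.091, 0.05], 0.81), ([0.379, 0.063, 0.05], 0.63)]
tea_glass2 [([0.376, -0.091, 0.05], 0.81), ([0.379, 0.063, 0.05], 0.63)]
{'time_s': 1.1, 'qpos': [0.902, 0.104, 0.097, 1.564, -0.0, 1.353], 'qvel': [-0.001, -0.001, 0.001, -0.0, -0.0, 0.0], 'joint_efforts': [0.0, -55.677, 50.378, 0.001, -0.0, -0.0], 'ee_pos': [0.261, 0.54, 0.231], 'tool_rot': [0.0, 0.223, 0.975, 0.0], 'wrist_force': [0.574, 0.087, 0.241], 'torque': [0.013, -0.021, -0.027], 'grip_force': 0.0, 'finger_gap': 1.003}
[[-0.9    0.436  0.   ]
 [ 0.436  0.9    0.   ]
 [-0.     0.    -1.   ]]
```

View pics/top0.png

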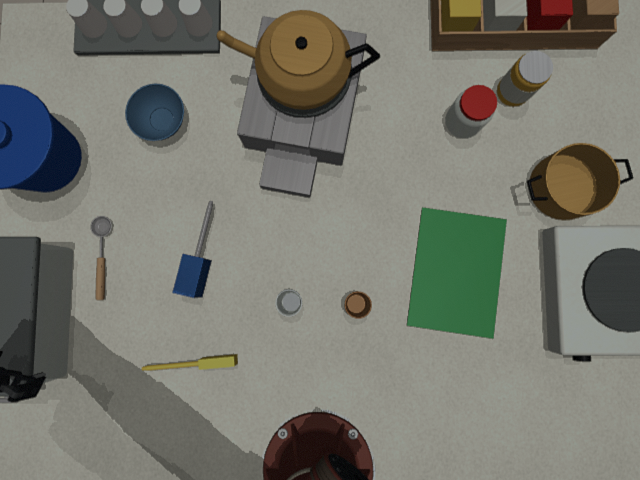

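View pics/scene0.png

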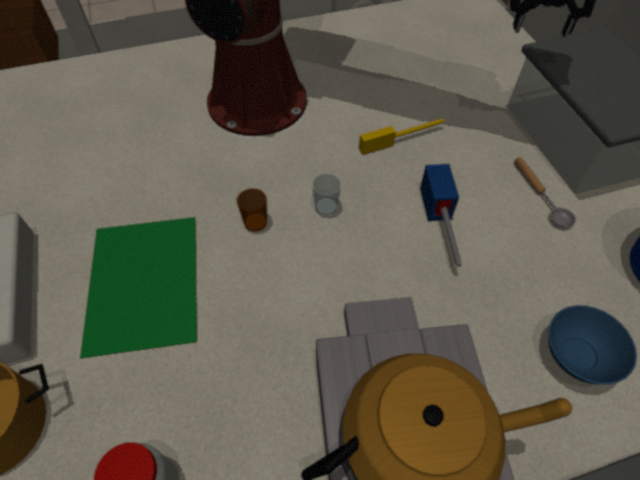

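Top view: the dock is at about (192,276), with its shank running from (204,258) to the tip at (210,203). The mat is at (457,272), the glasses at (290,302) and (357,304), the sill corners at (269,148), (318,155), (311,196) and (260,187), and the yellow look-alike at (190,363). The scene view confirms that the red handle is in the blue dock.

```bash
python3 - <<'E'
from h import *
d=snap('top','top1')
im=cv2.cvtColor(d['pixels'],cv2.COLOR_RGB2HSV)
P=d['pixels'].astype(int)
# mat
m=((P[:,:,1]>P[:,:,0]+30)&(P[:,:,1]>P[:,:,2]+20)).astype(np.uint8); m[:, :390]=0
c=max(cv2.findContours(m,0,2)[0],key=cv2.contourArea); q=cv2.boxPoints(cv2.minAreaRect(c))
w=np.array([ray(d,*p,.004)[:2] for p in q]);print('mat',w.round(3).tolist(),w.mean(0).round(4))
# sill & dock via hand corners
sill=[(269,148),(318,155),(311,196),(260,187)]
w=np.array([ray(d,*p,.042)[:2] for p in sill]);print('sill',w.round(4).tolist())
pl=[(239,137),(344,163)]
w=np.array([ray(d,*p,.11)[:2] for p in pl]);print('plinth front',w.round(4).tolist())
for c in((204,258),(210,203)): print('shank',ray(d,*c,.038).round(4))
v=cv2.resize(P[125:205,225:355].astype(np.uint8)[:,:,::-1],None,fx=6,fy=6,interpolation=2)
cv2.imwrite('pics/sill.png',v)
v=cv2.resize(P[195:305,165:225].astype(np.uint8)[:,:,::-1],None,fx=5,fy=5,interpolation=2)
cv2.imwrite('pics/dock.png',v)
# scene 
d=capture('scene')
for c in((346,304),(410,297),(419,329)): print('scene sill',ray(d,*c,.042).round(4))
for c in((447,210),(458,264)): print('scene shank',ray(d,*c,.038).round(4))
for c in((317,340),(468,325)): print('scene plinth',ray(d,*c,.11).round(4))
E
```

```text
mat [[0.314, -0.207], [0.593, -0.249], [0.565, -0.45], [0.289, -0.403]] [ 0.4401 -0.3271]
sill [[0.7274, 0.1094], [0.7099, -0.0046], [0.6135, 0.0116], [0.6353, 0.1294]]
plinth front [[0.7323, 0.1672], [0.6724, -0.062]]
shank [0.4717 0.2569 0.038 ]
shank [0.5992 0.2458 0.038 ]
scene sill [0.6207 0.0182 0.042 ]
scene sill [0.6412 0.1308 0.042 ]
scene sill [0.7024 0.1211 0.042 ]
scene shank [0.4795 0.281  0.038 ]
scene shank [0.6019 0.2448 0.038 ]
scene plinth [ 0.6983 -0.0585  0.11  ]
scene plinth [0.7443 0.1734 0.11  ]
```

View pics/sill.png

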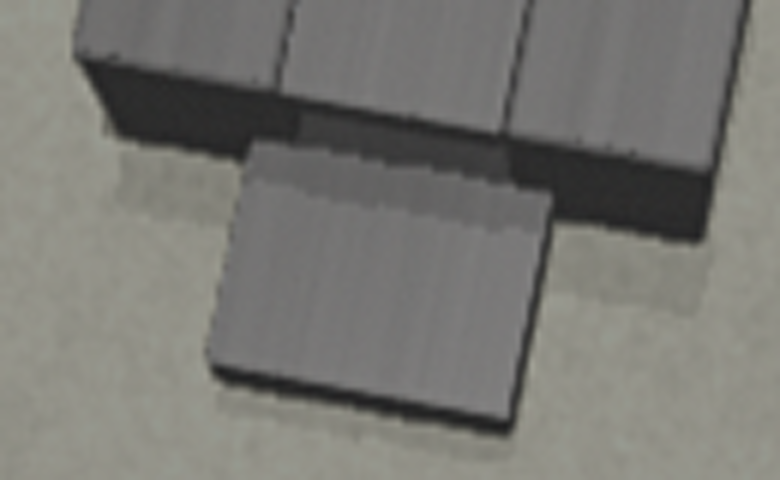

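View pics/dock.png

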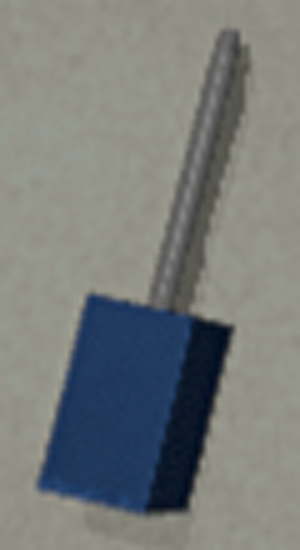

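The crops give these corners in full-picture pixels:
- **Sill top:** (260.3,186), (310,194.7), (317,156.7), (267,149.2)
- **Plinth top front edge:** (238.3,134.7) to (343.7,153.3)
- **Shank:** from (199,256.6) to the tip at (211,201.4)

```bash
python3 - <<'E'
from h import *
d=capture('top')
f=lambda L,z:np.array([ray(d,*p,z)[:2] for p in L])
w=f([(260.3,186),(310,194.7),(317,156.7),(267,149.2)],.042);print('sill',w.round(4).tolist(),'front mid',w[:2].mean(0),'back mid',w[2:].mean(0))
e=w[0]-w[1];print(np.hypot(*e),'yaw from front',np.arctan2(-e[0],e[1])+0, 'from axis',np.arctan2(*(w[2:].mean(0)-w[:2].mean(0))[::-1]))
w=f([(238.3,134.7),(343.7,153.3)],.11);e=w[0]-w[1];print('plinth',w.round(4),np.hypot(*e),w.mean(0),np.arctan2(-e[0],e[1]))
w=f([(183.4,254),(203,258.6),(194.6,297.4),(172.6,293)],.074);print('dock top',w.round(4).tolist(),w.mean(0), np.arctan2(*(w[:2].mean(0)-w[2:].mean(0))[::-1]))
w=f([(199,256.6),(211,201.4)],.038);print('shank',w.round(4).tolist(),np.arctan2(*(w[1]-w[0])[::-1]))
E
```

```text
sill [[0.6376, 0.1288], [0.6166, 0.0139], [0.7058, -0.0023], [0.7246, 0.114]] front mid [0.62711629 0.07132902] back mid [0.71522788 0.05585629]
0.11675583291902106 yaw from front -0.18131075335182326 from axis -0.17383151914267073
plinth [[ 0.7375  0.1689]
 [ 0.6939 -0.0615]] 0.23443979871435108 [0.71573074 0.053676  ] -0.1870408906293372
dock top [[0.4784, 0.2938], [0.4681, 0.2498], [0.3829, 0.2664], [0.3925, 0.3154]] [0.4304833  0.28135757] -0.21973554574150356
shank [[0.475, 0.2685], [0.603, 0.2435]] -0.1924960946208952
```

```bash
cat >> h.py <<'E'
def to(p,yaw):
    """tool-frame shift (mm) and turn from the measured pose; tool down, tool x opposite to direction yaw"""
    r=rot();s=observe();c,n=np.cos(yaw),np.sin(yaw)
    G=R.from_matrix(np.array([[-c,-n,0],[-n,c,0],[0,0,-1]]))
    print('at',np.round(s['ee_pos'],4),'F',np.round(s['wrist_force'],1),'t',round(s['time_s'],2),'shift mm',(r.inv().apply(np.array(p)-s['ee_pos'])*1e3).round(1),'turn',(r.inv()*G).as_rotvec().round(3))
E
python3 -m crank '0 0 0 0 0 -0.122; 0 0 0 0 0 -0.122; -40 -30 0 0 0 0; -45 -35 0 0 0 0;-45 -35 0 0 0 0;-45 -35 0 0 0 0;-45 -35 0 0 0 0;-30 -20 0 0 0 0'
python3 - <<'E'
from h import *
to([.504,.265,.12],-.21)
for c in('top','scene'):
    d=capture(c)
    for q in ('dock','bolt_tip','bolt_shank'): print(c,q,[(np.round(b['centre'],3).tolist(),round(b['conf'],2)) for b in boxes_of(c,q)])
E
```

```text
time_s: 2.25
ee_pos: [0.4685, 0.3007, 0.2314]
tool_rot: [0.0, 0.104, 0.995, 0.0]
wrist_force: [-0.2, 0.2, -0.5]
finger_gap: 1.001
grip_force: 0.0
at [0.4685 0.3007 0.2314] F [-0.2  0.2 -0.5] t 2.25 shift mm [-42.1 -27.6 111.5] turn [0.    0.    0.001]
top dock [([0.427, 0.274, 0.075], 0.72)]
top bolt_tip [([0.236, 0.249, 0.039], 0.6), ([0.54, 0.26, 0.044], 0.53)]
top bolt_shank [([0.229, 0.25, 0.036], 0.9), ([0.537, 0.261, 0.044], 0.8)]
scene dock [([0.442, 0.275, 0.073], 0.83)]
scene bolt_tip [([0.516, 0.269, 0.044], 0.74), ([0.244, 0.24, 0.027], 0.63), ([0.44, 0.276, 0.072], 0.54)]
scene bolt_shank [([0.52, 0.266, 0.048], 0.71), ([0.247, 0.238, 0.024], 0.64)]
```

```bash
python3 -m crank '-42 -25 30 0 0 0; 0 0 45 0 0 0; 0 0 45 0 0 0; 0 0 45 0 0 0;0 0 30 0 0 0; 0 0 15 0 0 0; 0 0 0 0 0 0'
python3 - <<'E'
from h import *
to([.504,.267,.020],-.21)
d=snap('scene','close1');c=d['pixels'][150:300,370:530];cv2.imwrite('pics/close1c.png',cv2.resize(c[:,:,::-1],None,fx=4,fy=4,interpolation=2))
E
```

```text
time_s: 3.52
ee_pos: [0.5024, 0.27, 0.0209]
tool_rot: [-0.001, 0.103, 0.995, -0.0]
wrist_force: [-0.6, -0.0, 1.1]
finger_gap: 1.002
grip_force: 0.0
at [0.5024 0.27   0.0209] F [-0.6 -0.   1.1] t 3.52 shift mm [-2.2 -2.6  0.9] turn [-0.    -0.001  0.004]
```

View pics/close1c.png

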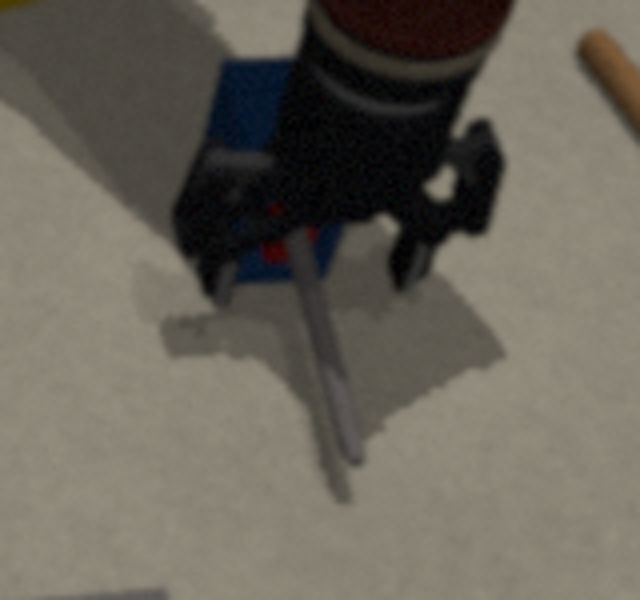

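The shank (crop (300,240) to (355,460)) lies between the open fingers at (225,285) and (405,270). I'll close now.

```bash
python3 -m crank '-2 -2 0 0 0 0;0 0 0 0 0 0;0 0 0 0 0 0;0 0 0 0 0 0;0 0 0 0 0 0;0 0 0 0 0 0;0 0 0 0 0 0;0 0 0 0 0 0' 0 100
python3 -m crank '0 0 -1 0 0 0;0 0 -1 0 0 0; -10 0 0 0 0 0;-15 0 0 0 0 0;-15 0 0 0 0 0;-15 0 0 0 0 0; 0 0 0 0 0 0'
python3 - <<'E'
from h import *
to([.504,.267,.020],-.21)
for c in('top','scene'):
    d=capture(c)
    for q in ('bolt_tip','bolt_shank'): print(c,q,[(np.round(b['centre'],3).tolist(),round(b['conf'],2)) for b in boxes_of(c,q)])
E
```

```text
time_s: 4.58
ee_pos: [0.5048, 0.2674, 0.0215]
tool_rot: [0.0, 0.103, 0.995, 0.0]
wrist_force: [-0.2, 0.7, 3.2]
finger_gap: 0.103
grip_force: 97.5
time_s: 5.45
ee_pos: [0.5599, 0.2554, 0.0231]
tool_rot: [0.0, 0.104, 0.995, 0.0]
wrist_force: [-0.6, -0.4, -1.3]
finger_gap: 0.102
grip_force: 97.4
at [0.5599 0.2554 0.0231] F [-0.6 -0.4 -1.3] t 5.45 shift mm [57.1 -0.2  3.1] turn [0.    0.    0.002]
top bolt_tip [([0.515, 0.26, 0.046], 0.8), ([0.242, 0.214, 0.05], 0.64)]
top bolt_shank [([0.24, 0.214, 0.044], 0.88), ([0.516, 0.26, 0.045], 0.66), ([0.804, 0.032, 0.122], 0.61)]
scene bolt_tip [([0.593, 0.251, 0.043], 0.94), ([0.246, 0.239, 0.029], 0.7)]
scene bolt_shank [([0.591, 0.247, 0.046], 0.82), ([0.247, 0.241, 0.023], 0.78)]
```

```bash
python3 -m crank '-15 0 0 0 0 0;-15 0 0 0 0 0;-10 0 0 0 0 0; 0 0 -20 0 0 0;0 0 -45 0 0 0; 0 0 -50 0 0 0; 0 0 -50 0 0 0; 0 0 0 0 0 0'
python3 - <<'E'
from h import *
to([.513,-.343,.20],-.2)
d=snap('scene','lift');c=d['pixels'][60:360,250:570];cv2.imwrite('pics/lift1c.png',cv2.resize(c[:,:,::-1],None,fx=2,fy=2,interpolation=2))
E
```

```text
time_s: 6.75
ee_pos: [0.5995, 0.2486, 0.1954]
tool_rot: [0.004, 0.103, 0.995, 0.001]
wrist_force: [0.2, 0.3, -1.8]
finger_gap: 0.103
grip_force: 97.5
at [0.5995 0.2486 0.1954] F [ 0.2  0.3 -1.8] t 6.75 shift mm [ -36.6 -596.8   -6.5] turn [ 0.004  0.008 -0.006]
```

View pics/lift1c.png

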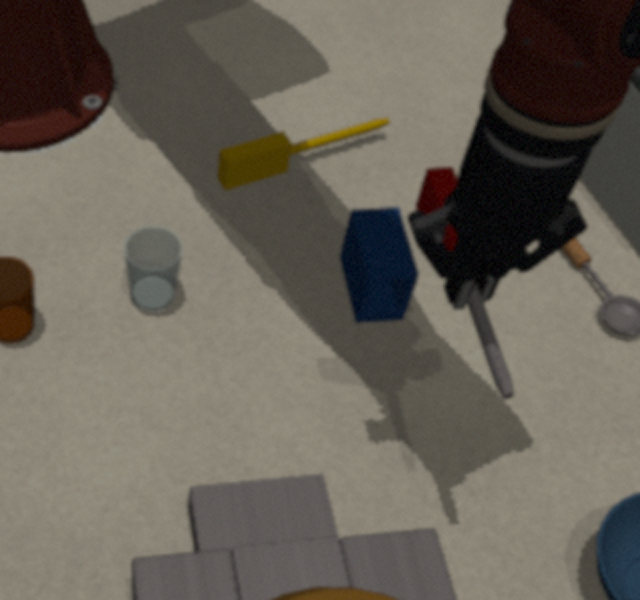

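The bolt is out and held: the red handle shows behind the gripper (crop (440,190)) and the tip is at (508,390). I'll carry it over to the mat.

```bash
python3 -m crank '0 -25 0 0 0 0;-3 -50 0 0 0 0;-3 -50 0 0 0 0;-3 -50 0 0 0 0;-3 -50 0 0 0 0;-3 -50 0 0 0 0;-3 -50 0 0 0 0;-3 -50 0 0 0 0'
python3 -m crank '-3 -50 0 0 0 0;-3 -50 0 0 0 0;-3 -50 0 0 0 0;-3 -45 0 0 0 0;-3 -20 0 0 0 0;0 0 50 0 0 0;0 0 50 0 0 0;0 0 0 0 0 0'
python3 - <<'E'
from h import *
to([.513,-.343,.0],-.2)
d=capture('scene')
q=proj(d,[.513,-.343,.12]);u,v=[int(max(a,b)) for a,b in zip(q-[160,120],(0,0))];print(u,v)
c=d['pixels'][v:v+240,u:u+320];cv2.imwrite('pics/mat1.png',cv2.resize(c[:,:,::-1],None,fx=2,fy=2,interpolation=2))
E
```

```text
time_s: 7.8
ee_pos: [0.5399, -0.1244, 0.1873]
tool_rot: [-0.001, 0.103, 0.995, 0.0]
wrist_force: [0.9, -0.8, -2.4]
finger_gap: 0.103
grip_force: 97.5
time_s: 8.8
ee_pos: [0.5092, -0.3335, 0.0836]
tool_rot: [-0.003, 0.103, 0.995, 0.003]
wrist_force: [-0.0, -0.2, -1.4]
finger_gap: 0.104
grip_force: 97.6
at [ 0.5092 -0.3335  0.0836] F [-0.  -0.2 -1.4] t 8.8 shift mm [-6.3 -8.9 83.5] turn [ 0.005 -0.007 -0.006]
0 163
```

View pics/mat1.png

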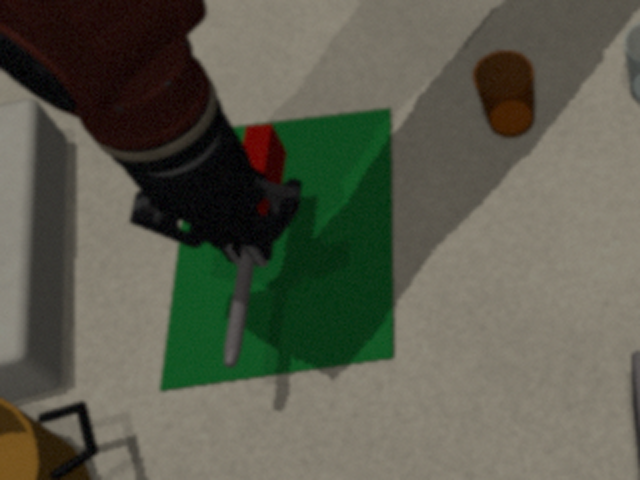

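The bolt is over the mat, handle at crop (265,160) and nose at (232,360). I'll lower it gently.

```bash
python3 -m crank '0 -4 30 0 0 0;0 -4 25 0 0 0;0 0 10 0 0 0;0 0 5 0 0 0;0 0 2 0 0 0;0 0 0 0 0 0'
python3 -m crank '0 0 1 0 0 0;0 0 1 0 0 0;0 0 0 0 0 0'
```

```text
time_s: 9.6
ee_pos: [0.5105, -0.3451, 0.0172]
tool_rot: [0.0, 0.103, 0.995, -0.0]
wrist_force: [-0.8, -0.5, 0.3]
finger_gap: 0.098
grip_force: 97.6
time_s: 9.98
ee_pos: [0.51, -0.3448, 0.0142]
tool_rot: [-0.0, 0.103, 0.995, 0.0]
wrist_force: [-0.2, 0.3, -2.5]
finger_gap: 0.104
grip_force: 97.6
```

```bash
python3 -m crank '0 0 1 0 0 0;0 0 1 0 0 0;0 0 1 0 0 0;0 0 0 0 0 0'; python3 -m crank '0 0 1 0 0 0;0 0 0 0 0 0;0 0 0 0 0 0'
```

```text
time_s: 10.48
ee_pos: [0.51, -0.3447, 0.0111]
tool_rot: [-0.0, 0.103, 0.995, 0.0]
wrist_force: [0.8, -0.0, -1.8]
finger_gap: 0.103
grip_force: 97.6
time_s: 10.85
ee_pos: [0.51, -0.3448, 0.0103]
tool_rot: [0.0, 0.103, 0.995, 0.0]
wrist_force: [-0.4, 0.2, -1.2]
finger_gap: 0.105
grip_force: 97.6
```

```bash
python3 -m crank '0 0 1 0 0 0;0 0 1 0 0 0;0 0 0 0 0 0;0 0 0 0 0 0'
```

```text
time_s: 11.35
ee_pos: [0.5105, -0.345, 0.0092]
tool_rot: [0.001, 0.103, 0.995, -0.0]
wrist_force: [-0.0, 1.8, 5.7]
finger_gap: 0.104
grip_force: 98.5
```

```bash
python3 -m crank '0 0 0 0 0 0;0 0 0 0 0 0;0 0 0 0 0 0;0 0 0 0 0 0;0 0 0 0 0 0;0 0 0 0 0 0' 1 80; python3 -m crank '0 0 -20 0 0 0;0 0 -40 0 0 0;0 0 -40 0 0 0;40 0 0 0 0 0;0 40 0 0 0 0;0 50 0 0 0 0;0 50 0 0 0 0;0 0 0 0 0 0'
python3 - <<'E'
from h import *
d=snap('top','mat2')
for c in('top','scene'):
    d=capture(c);P=d['pixels'].astype(int)
    m=((P[:,:,0]>2*P[:,:,1]+30)&(P[:,:,0]>2*P[:,:,2]+30)).astype(np.uint8)
    k=cv2.findContours(m,0,2)[0]
    for a in k:
        if cv2.contourArea(a)>60:
            r=cv2.minAreaRect(a);print(c,r,ray(d,*r[0],.04).round(3))
    for q in ('bolt','bolt_shank','bolt_tip'): print(c,q,[(np.round(b['centre'],3).tolist(),round(b['conf'],2)) for b in boxes_of(c,q)])
    if c=='top':
        v=P[190:350,390:530].astype(np.uint8);cv2.imwrite('pics/mat2c.png',cv2.resize(v[:,:,::-1],None,fx=3.7,fy=3.7,interpolation=2))
to([.44,-.33,.1],-.2)
E
```

```text
time_s: 12.1
ee_pos: [0.51, -0.3448, 0.0083]
tool_rot: [0.0, 0.103, 0.995, 0.0]
wrist_force: [-0.2, 0.5, 0.7]
finger_gap: 0.997
grip_force: 0.0
time_s: 13.1
ee_pos: [0.5005, -0.1969, 0.11]
tool_rot: [0.001, 0.101, 0.995, -0.0]
wrist_force: [0.0, -0.7, -0.1]
finger_gap: 1.0
grip_force: 0.0
top ((478.1000671386719, 102.30001068115234), (34.435447692871094, 34.435447692871094), 26.56505012512207) [ 0.833 -0.378  0.04 ]
top ((550.0, 14.5), (29.0, 44.0), 90.0) [ 1.046 -0.554  0.04 ]
top bolt [([0.807, 0.032, 0.123], 0.61), ([0.233, 0.251, 0.033], 0.57)]
top bolt_shank [([0.231, 0.249, 0.033], 0.78)]
top bolt_tip [([0.232, 0.247, 0.036], 0.7)]
scene ((124.5, 461.0), (36.0, 61.0), 90.0) [ 0.766 -0.374  0.04 ]
scene ((135.64999389648438, 273.9499816894531), (18.809043884277344, 46.95188903808594), 8.130102157592773) [ 0.448 -0.328  0.04 ]
scene bolt [([0.242, 0.238, 0.029], 0.73), ([0.472, -0.33, 0.032], 0.67)]
scene bolt_shank [([0.244, 0.239, 0.026], 0.77), ([0.474, -0.336, 0.034], 0.64)]
scene bolt_tip [([0.471, -0.328, 0.028], 0.95), ([0.246, 0.239, 0.028], 0.84)]
at [ 0.4995 -0.2002  0.1083] F [-0.5 -0.8  0.6] t 13.55 shift mm [  31.4 -139.2    8.2] turn [ 0.    -0.    -0.008]
```

View pics/mat2c.png

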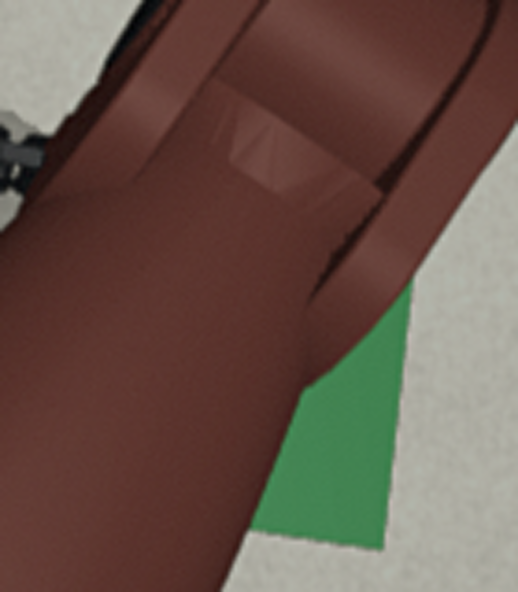

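```bash
cat >> h.py <<'E'
from scipy.optimize import minimize
def fit(x0,z=.026):
    d=capture('scene');P=d['pixels'].astype(int)
    m=((P[:,:,0]>2*P[:,:,1]+30)&(P[:,:,0]>2*P[:,:,2]+30)).astype(np.uint8);q=proj(d,[x0[0],x0[1],z]).astype(int)
    k=np.zeros_like(m);k[q[1]-45:q[1]+45,max(q[0]-45,0):q[0]+45]=1;m*=k;S=4
    M=cv2.resize(m,None,fx=S,fy=S,interpolation=cv2.INTER_LINEAR)
    def f(p):
        c,s=np.cos(p[2]),np.sin(p[2])
        pts=[proj(d,[p[0]+c*a-s*b,p[1]+s*a+c*b,z+h]) for a in(-.04,.04) for b in(-.011,.011) for h in(-.022,.022)]
        I=np.zeros_like(M);cv2.fillConvexPoly(I,cv2.convexHull((np.array(pts)*S+S/2).astype(np.int32)),1)
        return 1-(I&M).sum()/max(1,(I|M).sum())
    r=minimize(f,x0,method='Nelder-Mead',options=dict(initial_simplex=np.array(x0)+np.array([[0,0,0],[.01,0,0],[0,.01,0],[0,0,.1]])))
    print('fit',r.x.round(4),'1-IoU',round(r.fun,3),'area',m.sum());return r.x
E
python3 - <<'E'
from h import *
p=fit([.437,-.329,-.2]); to([p[0],p[1],.012],p[2])
E
```

```text
fit [ 0.4374 -0.3314 -0.1449] 1-IoU 0.215 area 726
at [ 0.4994 -0.2001  0.1082] F [-0.7 -0.   0. ] t 13.6 shift mm [  33.6 -141.3   96.2] turn [ 0.    -0.    -0.063]
```

```bash
python3 -m crank '10 -45 0 0 0 0;12 -50 0 0 0 0;12 -46 0 0 0 0;0 0 35 0 0 0;0 0 35 0 0 0;0 0 16 0 0 0;0 0 10 0 0 0;0 0 0 0 0 0'
python3 - <<'E'
from h import *
to([.437,-.330,.012],-.2)
d=capture('scene');q=proj(d,[.437,-.330,.06]);u,v=[int(max(a,b)) for a,b in zip(q-[130,110],(0,0))]
c=d['pixels'][v:v+200,u:u+260];cv2.imwrite('pics/g2.png',cv2.resize(c[:,:,::-1],None,fx=3,fy=3,interpolation=2))
E
```

```text
time_s: 14.6
ee_pos: [0.4376, -0.3306, 0.0125]
tool_rot: [0.0, 0.103, 0.995, 0.0]
wrist_force: [0.8, 0.3, -0.3]
finger_gap: 0.999
grip_force: 0.0
at [ 0.4376 -0.3306  0.0125] F [ 0.8  0.3 -0.3] t 14.6 shift mm [0.7 0.4 0.5] turn [ 0.     0.    -0.007]
```

View pics/g2.png

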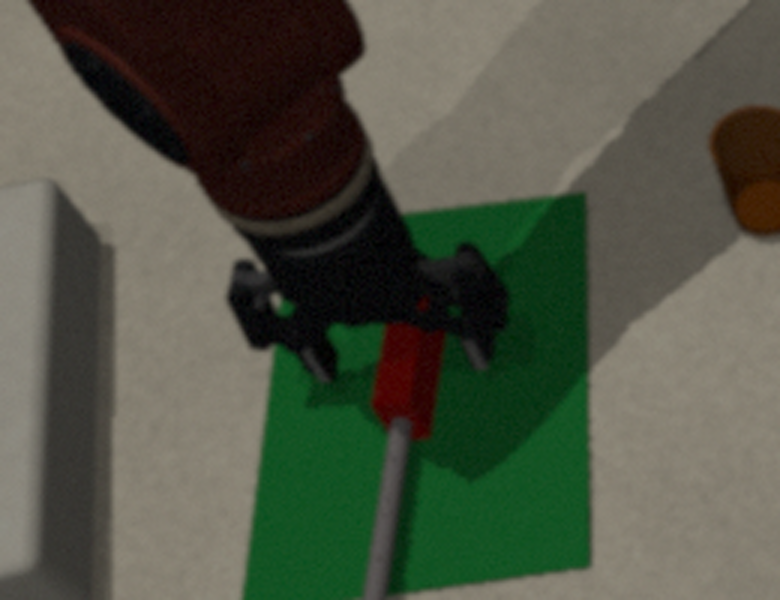

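The handle (crop (405,370)) sits between the fingers at (320,365) and (480,355). I'll grip and lift.

```bash
python3 -m crank '0 0 0 0 0 0;0 0 0 0 0 0;0 0 0 0 0 0;0 0 0 0 0 0;0 0 0 0 0 0;0 0 0 0 0 0' 0 100; python3 -m crank '0 0 -10 0 0 0;0 0 -30 0 0 0;0 0 -50 0 0 0;0 0 -50 0 0 0;0 0 0 0 0 0'
python3 - <<'E'
from h import *
to([.526,.092,.15],-.185)
p=fit([.438,-.33,-.2],.166)
E
```

```text
time_s: 15.4
ee_pos: [0.4376, -0.3309, 0.0128]
tool_rot: [0.0, 0.103, 0.995, -0.0]
wrist_force: [-0.4, 0.5, 4.3]
finger_gap: 0.244
grip_force: 98.2
time_s: 16.02
ee_pos: [0.4389, -0.3324, 0.1571]
tool_rot: [0.003, 0.103, 0.995, -0.002]
wrist_force: [-0.5, 0.6, -2.2]
finger_gap: 0.251
grip_force: 97.8
at [ 0.4389 -0.3324  0.1571] F [-0.5  0.6 -2.2] t 16.02 shift mm [  1.9 433.3   5.2] turn [-0.004  0.005 -0.022]
fit [ 0.4443 -0.3435  0.2076] 1-IoU 0.476 area 560
```

```bash
python3 -m crank '0 25 0 0 0 0;0 50 0 0 0 0;0 50 0 0 0 0;0 50 0 0 0 0;0 50 0 0 0 0;0 50 0 0 0 0;0 50 0 0 0 0;0 50 0 0 0 0'
python3 -m crank '0 40 0 0 0 0;0 18 0 0 0 -0.02;0 0 0 0 0 0;0 0 0 0 0 0'
python3 - <<'E'
from h import *
to([.526,.092,.15],-.185)
for c in('top','scene'):
    d=snap(c,'pre_'+c)
    for q in ('bolt','bolt_shank','bolt_tip'): print(c,q,[(np.round(b['centre'],3).tolist(),round(b['conf'],2)) for b in boxes_of(c,q)])
a=cv2.imread('pics/pre_top.png')[110:310,200:380];b=cv2.imread('pics/pre_scene.png')[180:380,250:460]
cv2.imwrite('pics/pre.png',np.hstack([cv2.resize(a,None,fx=2,fy=2,interpolation=2),cv2.resize(b,None,fx=2,fy=2,interpolation=2)]))
E
```

```text
time_s: 17.08
ee_pos: [0.513, 0.0392, 0.1507]
tool_rot: [-0.001, 0.103, 0.995, 0.0]
wrist_force: [0.7, -0.6, -1.2]
finger_gap: 0.241
grip_force: 98.0
time_s: 17.58
ee_pos: [0.5258, 0.0925, 0.1518]
tool_rot: [-0.0, 0.094, 0.996, -0.0]
wrist_force: [0.8, 0.5, -1.8]
finger_gap: 0.243
grip_force: 98.1
at [0.5258 0.0925 0.1518] F [ 0.8  0.5 -1.8] t 17.57 shift mm [-0.3 -0.5  1.8] turn [-0.    -0.001 -0.002]
top bolt [([0.653, 0.068, 0.167], 0.57)]
top bolt_shank [([0.651, 0.076, 0.171], 0.76), ([0.436, -0.326, -0.0], 0.6)]
top bolt_tip [([0.653, 0.07, 0.17], 0.51)]
scene bolt [([0.225, 0.36, 0.027], 0.67), ([0.445, 0.275, 0.068], 0.16)]
scene bolt_shank [([0.571, 0.076, 0.176], 0.91), ([0.234, 0.36, 0.026], 0.72), ([0.447, 0.28, 0.07], 0.69)]
scene bolt_tip [([0.57, 0.083, 0.169], 0.8), ([0.229, 0.361, 0.03], 0.5)]
```

View pics/pre.png

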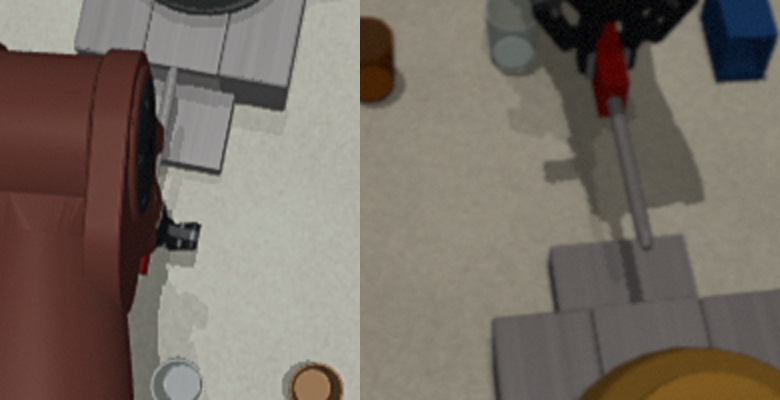

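The top view shows the nose at full-picture pixel (285.5,144), and the scene view shows it at (394,301.5), just short of the plinth and level.

```bash
cat >> h.py <<'E'
O=np.array([.718,.056,0]);TH=-.185
def tt(p):
    q=np.array(p)-O;c,s=np.cos(TH),np.sin(TH);return np.round([1e3*(c*q[0]+s*q[1]),1e3*(-s*q[0]+c*q[1]),1e3*q[2]],1)
E
python3 - <<'E'
from h import *
for c,p in(('top',(285.5,144)),('scene',(394,301.5))):
    d=capture(c)
    for z in(.155,.165,.175): w=ray(d,*p,z);print(c,w.round(4),tt(w))
print(tt(observe()['ee_pos']))
# plinth corners in the scene with expected position
d=capture('scene')
for y in(-120,120): 
    c,s=np.cos(TH),np.sin(TH);print(proj(d,[O[0]-s*y/1e3,O[1]+c*y/1e3,.11]))
for y in(-60,60): print(proj(d,[O[0]-s*y/1e3-.09*c,O[1]+c*y/1e3-.09*s,.042]))
d=capture('top')
for y in(-120,120): print(proj(d,[O[0]-s*y/1e3,O[1]+c*y/1e3,.11]))
for y in(-60,60): print(proj(d,[O[0]-s*y/1e3-.09*c,O[1]+c*y/1e3-.09*s,.042]))
E
```

```text
top [0.7019 0.0613 0.155 ] [-16.8   2.2 155. ]
top [0.6988 0.0604 0.165 ] [-19.7   0.8 165. ]
top [0.6957 0.0595 0.175 ] [-22.6  -0.6 175. ]
scene [0.6923 0.0646 0.155 ] [-26.8   3.7 155. ]
scene [0.6968 0.0614 0.165 ] [-21.8   1.4 165. ]
scene [0.7014 0.0582 0.175 ] [-16.8  -0.9 175. ]
[-195.2    1.1  152.3]
[314.39333843 339.22114041]
[467.0616832  322.51883043]
[343.12056293 303.63749165]
[410.24770501 296.59864915]
[343.90244615 152.40138512]
[236.00075321 133.59108836]
[310.1430421  193.88088565]
[259.11328469 184.76013221]
```

```bash
python3 -m crank '0 0 30 0 0 0;0 0 40 0 0 0;0 0 25 0 0 0;0 0 5 0 0 0;0 0 0 0 0 0'
python3 -c "
from h import *
print(tt(observe()['ee_pos']))"
python3 -m crank '-15 0 0 0 0 0;-25 0 0 0 0 0;-25 0 0 0 0 0;-20 0 0 0 0 0;-10 0 0 0 0 0;0 0 0 0 0 0'
python3 -c "
from h import *
print(tt(observe()['ee_pos']));to([.6,.1,.052],TH)"
```

```text
time_s: 18.8
ee_pos: [0.5266, 0.0932, 0.0529]
tool_rot: [0.0, 0.093, 0.996, 0.0]
wrist_force: [0.1, -0.5, -0.2]
finger_gap: 0.248
grip_force: 98.1
[-195.     1.3   52.9]
time_s: 19.55
ee_pos: [0.6203, 0.0755, 0.0531]
tool_rot: [0.0, 0.093, 0.996, 0.0]
wrist_force: [-0.3, -0.6, -1.0]
finger_gap: 0.25
grip_force: 98.1
[-99.6   1.1  53.1]
at [0.6203 0.0755 0.0531] F [-0.3 -0.6 -1. ] t 19.55 shift mm [24.5 20.4  1.1] turn [ 0.     0.001 -0.002]
```

Next I'll find the face, going forward in small steps.

```bash
for i in 1; do python3 -m crank '-3 0 0 0 0 0;-3 0 0 0 0 0;-2 0 0 0 0 0;-2 0 0 0 0 0;0 0 0 0 0 0;0 0 0 0 0 0'; python3 -m crank '-2 0 0 0 0 0;-2 0 0 0 0 0;0 0 0 0 0 0;0 0 0 0 0 0'; done; python3 -c "
from h import *
print(tt(observe()['ee_pos']))"
```

```text
time_s: 20.3
ee_pos: [0.6294, 0.0737, 0.0523]
tool_rot: [-0.0, 0.093, 0.996, 0.0]
wrist_force: [-0.6, -0.0, -1.7]
finger_gap: 0.244
grip_force: 98.1
time_s: 20.8
ee_pos: [0.6314, 0.0734, 0.0517]
tool_rot: [-0.002, 0.093, 0.996, 0.0]
wrist_force: [-10.7, 1.7, 3.1]
finger_gap: 0.244
grip_force: 98.3
[-88.4   1.2  51.7]
```

```bash
g(){ grep -E 'ee_pos|wrist'; }
python3 -m crank '4 0 0 0 0 0;0 6 0 0 0 0;-4 0 0 0 0 0;0 0 0 0 0 0;0 0 0 0 0 0' | g
python3 -m crank '4 0 0 0 0 0;0 6 0 0 0 0;-4 0 0 0 0 0;0 0 0 0 0 0;0 0 0 0 0 0' | g
python3 -m crank '4 0 0 0 0 0;0 6 0 0 0 0;-4 0 0 0 0 0;0 0 0 0 0 0;0 0 0 0 0 0' | g
python3 -m crank '4 0 0 0 0 0;0 6 0 0 0 0;-4 0 0 0 0 0;0 0 0 0 0 0;0 0 0 0 0 0' | g
python3 -c "
from h import *
print(tt(observe()['ee_pos']))"
```

```text
ee_pos: [0.6325, 0.0798, 0.0517]
wrist_force: [-13.2, 3.6, 3.4]
ee_pos: [0.6336, 0.0858, 0.0518]
wrist_force: [-13.3, 4.2, 3.3]
ee_pos: [0.6348, 0.0916, 0.0518]
wrist_force: [-13.2, 2.8, 3.5]
ee_pos: [0.636, 0.0975, 0.0518]
wrist_force: [-12.1, 2.8, 4.0]
[-88.3  25.7  51.8]
```

```bash
g(){ grep -E 'ee_pos|wrist'; }
python3 -m crank '5 0 0 0 0 0;0 -15 0 0 0 0;0 -15 0 0 0 0;0 0 0 0 0 0;-5 0 0 0 0 0;0 0 0 0 0 0;0 0 0 0 0 0' | g
python3 -m crank '4 0 0 0 0 0;0 -6 0 0 0 0;-4 0 0 0 0 0;0 0 0 0 0 0;0 0 0 0 0 0' | g
python3 -m crank '4 0 0 0 0 0;0 -6 0 0 0 0;-4 0 0 0 0 0;0 0 0 0 0 0;0 0 0 0 0 0' | g
python3 -m crank '4 0 0 0 0 0;0 -6 0 0 0 0;-4 0 0 0 0 0;0 0 0 0 0 0;0 0 0 0 0 0' | g
python3 -m crank '4 0 0 0 0 0;0 -6 0 0 0 0;-4 0 0 0 0 0;0 0 0 0 0 0;0 0 0 0 0 0' | g
python3 -c "
from h import *
print(tt(observe()['ee_pos']))"
```

```text
ee_pos: [0.6324, 0.0673, 0.0522]
wrist_force: [-0.0, 0.4, -2.0]
ee_pos: [0.6313, 0.0613, 0.0522]
wrist_force: [-0.8, 1.5, -2.4]
ee_pos: [0.6276, 0.0553, 0.0517]
wrist_force: [-14.7, 0.8, 3.9]
ee_pos: [0.6265, 0.0494, 0.0516]
wrist_force: [-15.4, 2.1, 4.7]
ee_pos: [0.6253, 0.0435, 0.0516]
wrist_force: [-16.1, 1.5, 4.6]
[-88.8 -29.4  51.6]
```

The nose enters at y ≈ −5 and −11 but is blocked at +1 and −17, so the hole's centre is about −8. I'll go there and push in.

```bash
python3 -m crank '5 0 0 0 0 0;0 11 0 0 0 0;0 10 0 0 0 0;0 0 0 0 0 0;-5 0 0 0 0 0;-3 0 0 0 0 0;0 0 0 0 0 0;0 0 0 0 0 0'
python3 -c "
from h import *
print(tt(observe()['ee_pos']))"
python3 -m crank '-3 0 0 0 0 0;-3 0 0 0 0 0;-3 0 0 0 0 0;0 0 0 0 0 0;0 0 0 0 0 0'
python3 -c "
from h import *
print(tt(observe()['ee_pos']));to([.6,.1,.052],TH)"
```

```text
time_s: 27.68
ee_pos: [0.6347, 0.0634, 0.0523]
tool_rot: [-0.0, 0.093, 0.996, 0.0]
wrist_force: [-0.1, -0.2, -1.9]
finger_gap: 0.246
grip_force: 97.9
[-83.3  -8.1  52.3]
time_s: 28.3
ee_pos: [0.6435, 0.0619, 0.0522]
tool_rot: [-0.0, 0.093, 0.996, 0.0]
wrist_force: [-0.2, -0.0, -1.4]
finger_gap: 0.247
grip_force: 97.9
[-74.3  -7.9  52.2]
at [0.6435 0.0619 0.0522] F [-0.2 -0.  -1.4] t 28.3 shift mm [49.8 29.4  0.3] turn [ 0.    -0.    -0.002]
```

```bash
g(){ grep -E 'ee_pos|wrist|time'; }
python3 -m crank '-3 0 0 0 0 0;-3 0 0 0 0 0;-3 0 0 0 0 0;0 0 0 0 0 0'|g
python3 -m crank '-3 0 0 0 0 0;-3 0 0 0 0 0;-2 0 0 0 0 0;0 0 0 0 0 0;0 0 0 0 0 0'|g
python3 -c "
from h import *
print(tt(observe()['ee_pos']))"
```

```text
time_s: 28.8
ee_pos: [0.6526, 0.0601, 0.0523]
wrist_force: [0.1, 0.5, -1.4]
time_s: 29.42
ee_pos: [0.6602, 0.0587, 0.0523]
wrist_force: [-1.0, 0.5, -1.2]
[-57.3  -8.   52.3]
```

```bash
g(){ grep -E 'ee_pos|wrist|time'; }
python3 -m crank '-1 0 0 0 0 0;-1 0 0 0 0 0;-1 0 0 0 0 0;0 0 0 0 0 0;0 0 0 0 0 0'|g
python3 -m crank '-1 0 0 0 0 0;-1 0 0 0 0 0;0 0 0 0 0 0;0 0 0 0 0 0'|g
python3 -c "
from h import *
print(tt(observe()['ee_pos']))"
```

```text
time_s: 30.05
ee_pos: [0.6628, 0.0582, 0.0522]
wrist_force: [-3.4, -0.3, -0.6]
time_s: 30.55
ee_pos: [0.6629, 0.0583, 0.0517]
wrist_force: [-14.9, 1.8, 2.5]
[-54.6  -7.9  51.7]
```

The bolt is home: it stopped 34 mm past the face contact. I'll relieve the push, set it down on the sill and release.

```bash

python3 -m crank '3 0 0 0 0 0;0 0 1 0 0 0;0 0 1 0 0 0;0 0 1 0 0 0;0 0 0 0 0 0;0 0 0 0 0 0'
python3 -c "
from h import *
print(tt(observe()['ee_pos']))"
```

```text
time_s: 31.3
ee_pos: [0.6627, 0.0582, 0.0508]
tool_rot: [0.001, 0.093, 0.996, -0.0]
wrist_force: [-4.8, -0.1, 8.1]
finger_gap: 0.245
grip_force: 99.5
[-54.7  -8.   50.8]
```

```bash

python3 -m crank '0 0 0 0 0 0;0 0 0 0 0 0;0 0 0 0 0 0;0 0 0 0 0 0;0 0 0 0 0 0;0 0 0 0 0 0' 1
python3 -m crank '0 0 -10 0 0 0;0 0 -30 0 0 0;0 0 -40 0 0 0;25 0 -40 0 0 0;40 0 0 0 0 0;40 0 0 0 0 0;40 0 0 0 0 0;0 0 0 0 0 0'
python3 - <<'E'
from h import *
c,s=np.cos(TH),np.sin(TH);x,y=-54.5e-3,-8e-3
p=fit([O[0]+c*x-s*y,O[1]+s*x+c*y,TH],.064); print(tt([*p[:2],.064]),tt([p[0]+.175*np.cos(p[2]),p[1]+.175*np.sin(p[2]),.064]))
for q in('tea_glass',): print([(np.round(b['centre'],3).tolist(),round(b['conf'],2)) for b in boxes_of('scene',q)])
d=capture('top'); print([(np.round(b['centre'],3).tolist(),round(b['conf'],2)) for b in boxes_of('top','tea_glass')]); print(observe()['wrist_force'])
E
```

```text
time_s: 32.05
ee_pos: [0.6622, 0.0583, 0.0493]
tool_rot: [0.0, 0.093, 0.996, 0.0]
wrist_force: [-0.5, 0.0, 0.4]
finger_gap: 1.001
grip_force: 0.0
time_s: 33.05
ee_pos: [0.5179, 0.0859, 0.1702]
tool_rot: [0.0, 0.093, 0.996, 0.0]
wrist_force: [0.9, -0.1, 0.0]
finger_gap: 1.001
grip_force: 0.0
fit [ 0.6558  0.0601 -0.2515] 1-IoU 0.297 area 641
[-61.9  -7.4  64. ] [112.7 -19.   64. ]
[([0.377, -0.088, 0.046], 0.93), ([0.392, 0.052, 0.048], 0.88), ([0.461, -0.328, 0.001], 0.5)]
[([0.364, -0.09, 0.017], 0.88), ([0.37, 0.067, 0.017], 0.87), ([0.811, 0.021, 0.173], 0.49)]
[0.31000762 0.10874996 0.56076014]
```

The scene fit is biased because the plinth hides the lower front of the handle from that camera. I'll check the handle in the top camera instead.

```bash
python3 - <<'E'
from h import *
for cam in('top','scene'):
    d=capture(cam);P=d['pixels'].astype(int)
    m=(P[:,:,0]>1.7*P[:,:,1]+20)&(P[:,:,0]>1.7*P[:,:,2]+20)
    v,u=np.nonzero(m); w=np.array([tt(ray(d,a,b,.086)) for a,b in zip(u,v)])
    k=(w[:,0]>-130)&(w[:,0]<40)&(abs(w[:,1])<45); w=w[k]
    print(cam,k.sum(), 'x',np.percentile(w[:,0],[0,3,50,97,100]) if len(w) else '','y',np.percentile(w[:,1],[3,50,97]) if len(w) else '')
    if len(w):
        f=np.polyfit(w[:,0],w[:,1],1);print('slope',f)
E
```

```text
top 381 x [-99.3  -96.54 -53.7  -15.58 -12.8 ] y [-22.4 -12.   -0.4]
slope [ 0.04561507 -9.38236554]
scene 686 x [-91.7   -88.145 -48.55  -14.355 -12.2  ] y [-24.545 -11.8     0.4  ]
slope [ -0.01839374 -12.74269989]
```

Both cameras put the shoulder about 13 mm outside the mouth, with the bolt aligned. That agrees with what I felt, and the glasses haven't moved.

```bash
python3 -c "
from cell import *
print(sign_off())"
```

```text
the job is handed in; nothing more can be done
None
```

The bolt was laid on the mat, regrasped by its handle, pushed fully home in the keyhole (about 8 mm right of the channel's centre, 34 mm deep) and let go; the glasses still stand where they were, and the job was handed in at about 33 s with no verdict returned.

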